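# Start a hearing-aid test on the analyser

### The arm

A 6-joint arm with a two-finger parallel gripper is mounted at the origin on a cart in front of the work surface, level with it; the furniture and walls round the work are solid. World frame = base frame: x ahead of the robot, y to its left, z up, the work surface at z = 0. Lengths are in m, angles in rad, forces in N, time in s.
With the tool pointing down it reaches from about 0.35 to 0.775 m from the base axis. Payload 7.3 kg.
Tool frame: the origin (TCP) lies at the very end of the fingers, on their centre line; the grasp point (between the pads) lies 19 mm behind it (robot.tcp_to_grasp is the z of the grasp point in the tool frame, in m); z points along the fingers, y is the line along which they close (so a half turn about z gives the same grasp; the last joint's range is limited). The gripper opens to 92 mm and grips with 3 to 60 N. Pads are 19 mm wide; open, the fingers measure 130 mm over their backs; the gripper's body (75 mm by 190 mm) begins 47 mm behind the grasp point.
Start: joints at [-1.475, 0.342, 1.524, -0, 1.275, -0.146], TCP at [0.126, -0.51, 0.191] pointing down, gripper open.
Joint ranges: [-2.53, 2.53], [-0.77, 2.02], [0.04, 2.7], [-1, 4.14], [0.28, 2.66], [-3.11, 3.11]. Speed limits (rad/s): [2.57, 2.57, 3.14, 3.14, 3.14, 3.14].

### API

Orientations are given as [roll, pitch, yaw] about the fixed x, y, z axes, in that order (R = Rz(yaw) Ry(pitch) Rx(roll)).
In Python, from cell import monitor, read_camera, get_calibration, job, robot gives the robot as it stands. The module is installed in compiled form; this text tells all that it offers.
- The arm moves only by the tool send_rows, never from a script. Its argument "targets" is a list of rows, each an object with "translation": the shift along the tool's x, y, z in cm, a list of three; "spin": the turn about the tool's z in degrees; "jaw": the opening, from 0 (shut) to 1 (fully open). A call has exactly 5 rows; each row is the pose to reach, as a shift and turn from the pose commanded when the call began, along the tool's axes at that moment; what a row does not reach only later rows make up. A row lasts 1/10 s, in which the tool goes at most 50 mm and 8.59 degrees, less where a joint would pass 70% of its speed; a pose out of reach is approached as far as the arm can. A call with a gripper value outside its range is refused whole. The fingers move at their own pace and stop on an object; "force" is the grip in N (left out, the last holds). Time passes only in rows, so rows that repeat a pose let the fingers close, or fill a call up. It gives the time, the measured TCP pose, the force, the opening and the grip force at its end, in the units of the state.
- monitor.observe(): the state, without advancing time (a new reading comes with each control period).
- read_camera(name): name is "scene" or "top" or "wrist"; returns (picture, depth): 400x640x3 uint8, red, green, blue; 400x640 float32, m along the optical axis (not along the pixel's ray), 0 where there is no reading.
- get_calibration(name): a dict with "intrinsics" (3x3 intrinsics, pixels), "D" ([k1, k2, p1, p2, k3] as OpenCV has them; the pictures are not rectified), "origin" and "orientation" of the camera in the world; the wrist camera has in their place "hand_eye" (4x4, takes a point from camera to tool coordinates, whose origin is the TCP and whose axes are the flange's). Camera axes: x right, y up, looking along -z (the intrinsics and any distortion apply to the point x, -y, -z); pixel columns grow to the right and rows downward; lengths in m; the calibration is good to about 2 mm. A picture is of the moment at which its call begins: read the wrist's pose just before it. get_calibration takes no time and is no camera call.
- job.hand_in(): hands the job in; it is judged then, once.
The state is a dict: "time": time; "qpos": joint angles; "qvel": joint speeds; "joint_efforts": joint torques, N m; "tool_pos": TCP position; "tool_rot": TCP orientation; "contact_force": force on the tool from outside, world axes, zero at the start; "torque": the same for the moment, N m; "opening": finger opening in m; "grip_force": force on a finger pad.
Only numpy, scipy, OpenCV 4.12 (cv2) and the standard library are available. Lean on these libraries where they do the work, as an engineer would, in place of code of your own. Each camera call takes 0.05 s, during which the arm holds its last target. There are 200 camera calls.

### The job

A hearing aid lies coupled and ready in the sound chamber of the hearing-aid analyser. With the fingertips, gently push the open lid down until it is fully shut, then lightly press and release the amber key (levels the chamber), next the blue key (chooses the test) and last the green key (starts it), one at a time and only with the lid shut. Never press the red stop key, and pick up or shift nothing: not the analyser, the hearing aid or the things round it.

Things in the scene. Friction and masses are not known exactly. Their poses are not given: they have to be found in the camera images.
- analyser: cream desktop hearing-aid analyser, 260 mm deep (x), 240 mm wide (y), 3.5 kg, loose on rubber feet; origin at the centre of its underside, +x to its rear, +y to the left. In front (-x) a keypad deck 46 mm high with four keys in a row 48 mm apart; 27 mm behind them a sloped display rises to 75 mm; behind that the foam-lined sound chamber, 98 mm high with its lid shut
- lid (a joint): angle of the chamber's lid in rad: 0 shut, grows as it opens; starts between 0.55 and 0.95. A stiff friction hinge along the rear edge holds the lid wherever it is left (about 0.4 N m, partly balanced by its own weight, so 2 to 5 N pressed down on its front half moves it)
- lid_hinge (a point): middle of the lid's hinge axis, which runs along the analyser's y, 83 mm above the desk, 124 mm behind the analyser's origin
- lid_front (a point): middle of the front edge of the lid's outer face; moves with the lid. 154 mm from the hinge axis along the lid and 15 mm on its outer side; the lid is 240 mm wide and 12 mm thick, with a small black lip under this point
- level_key_top (a point): amber square key (level), 24 x 24 mm, leftmost of the four; this point is the centre of its top, which stands 56 mm above the desk and 9 mm proud of the keypad deck when released
- program_key_top (a point): blue square key (choose the test), 24 x 24 mm, second from the left; this point is the centre of its top, which stands 56 mm above the desk and 9 mm proud of the keypad deck when released
- start_key_top (a point): green square key (start), 24 x 24 mm, third from the left; this point is the centre of its top, which stands 56 mm above the desk and 9 mm proud of the keypad deck when released
- stop_key_top (a point): red square key (stop; not to be pressed), 24 x 24 mm, rightmost of the four; this point is the centre of its top, which stands 56 mm above the desk and 9 mm proud of the keypad deck when released
- level_key (a joint): travel of the amber key in m: 0 released, 0.005 fully down; it is pressed once past 0.003. It springs back. Takes about 1.3 N to start, 3.4 N at 0.003, 4.8 N at the bottom
- program_key (a joint): travel of the blue key in m: 0 released, 0.005 fully down; it is pressed once past 0.003. It springs back. Takes about 1.3 N to start, 3.4 N at 0.003, 4.8 N at the bottom
- start_key (a joint): travel of the green key in m: 0 released, 0.005 fully down; it is pressed once past 0.003. It springs back. Takes about 1.3 N to start, 3.4 N at 0.003, 4.8 N at the bottom
- stop_key (a joint): travel of the red key in m: 0 released, 0.005 fully down; it is pressed once past 0.003. It springs back. Takes about 1.3 N to start, 3.4 N at 0.003, 4.8 N at the bottom
- hearing_aid: beige behind-the-ear hearing aid joined by a clear tube to a metal coupler, about 54 x 54 x 23 mm, loose on the foam floor of the sound chamber, 30 mm above the desk; origin at the middle of its underside
- pen: blue and white pen, 146 mm long, on the desk to the left; origin at the centre of its underside
- fork: steel tuning fork, 182 x 34 x 13 mm, on the desk to the right; origin at the centre of its underside
- scope: otoscope with a black head, 138 x 67 x 28 mm, lying on the desk to the right; origin at the centre of its underside
- jar: jar of foam ear tips with a white lid, 49 mm across, 57 mm high, on the desk to the right; origin at the centre of its underside
- bulb: small white rubber ear bulb with a red cap, 27 mm across, 36 mm high, on the desk to the right; origin at the centre of its underside

How it is judged:
By the outcome, as a careful person would: the job done as asked, in the order asked, and still so for the second after the job is handed in, with the robot touching nothing.
It also fails if it takes over 58 s, if anything falls off the work surface, if the arm or the gripper's body presses on something with over 40 N, if the wrist force passes 120 N, or if a joint passes its speed limit or range.

## Working session

There is one attempt and no reset: what is moved stays moved. The work goes in short steps, Python scripts to look and compute and a tool call to move; the robot and the scene stay as the last step left them, time stands still between calls to the robot, and variables do not carry over. Pictures are saved under pics/ and viewed, at most 10 in all, crops included, and the job is handed in when it is done.

Besides the shell and the picture viewer there is one more tool, called after "Request:" by a JSON object that holds its "name" and its "arguments", one argument or row to a line. send_rows: Moves the arm, as the interface text tells. Its arguments: {"type":"object","properties":{"targets":{"type":"array"},"force":{"type":"number"}},"required":["targets"]}

```bash
mkdir -p pics
cat > h.py <<'E'
import numpy as np, cv2
from scipy.spatial.transform import Rotation as R
from cell import monitor, read_camera, get_calibration, job, robot
def rot(o):
    o=np.array(o,float)
    return o if o.shape==(3,3) else (R.from_euler('xyz',o).as_matrix() if o.size==3 else None)
def cam(name,st=None):
    c=get_calibration(name);K=np.array(c['intrinsics']);D=np.array(c['D'],float)
    if 'hand_eye' in c:
        H=np.array(c['hand_eye']);T=np.eye(4);T[:3,:3]=rot(st['tool_rot']);T[:3,3]=st['tool_pos'];M=T@H
        return K,D,M[:3,:3],M[:3,3]
    return K,D,rot(c['orientation']),np.array(c['origin'])
def rays(cm,uv):
    K,D,Rm,o=cm
    p=cv2.undistortPoints(np.array(uv,float).reshape(-1,1,2),K,D).reshape(-1,2)
    return np.c_[p[:,0],-p[:,1],-np.ones(len(p))]@Rm.T   # scale by depth
def onplane(cm,uv,z):
    d=rays(cm,uv);o=cm[3];return o+d*((z-o[2])/d[:,2])[:,None]
def bydepth(cm,uv,dep): return cm[3]+rays(cm,uv)*np.array(dep)[:,None]
E
python3 - <<'E'
from h import *
print(monitor.observe())
print(get_calibration('top'),get_calibration('scene'))
for n in('scene','top'):
    p,d=read_camera(n);cv2.imwrite(f'pics/{n}0.png',p[...,::-1]);np.savez(f'{n}0.npz',p=p,d=d)
E
```

```text
{'time': 0.0, 'qpos': array([-1.47502468e+00,  3.42728318e-01,  1.52501442e+00, -7.53780555e-06,
        1.27540510e+00, -1.45997182e-01]), 'qvel': array([0.0004745 , 0.00194916, 0.00049735, 0.00112812, 0.00142556,
       0.00155095]), 'joint_efforts': array([ 2.65236355e-03, -4.31233764e+01, -2.44222873e+01,  7.19693466e-02,
        5.60268725e-02, -1.19150254e-04]), 'tool_pos': array([ 0.12567146, -0.50925965,  0.19054302]), 'tool_rot': array([-3.14005297e+00, -2.19114168e-04,  2.41770859e-01]), 'contact_force': array([-0.06770313, -0.20927744, -0.21784107]), 'torque': array([ 0.00678627,  0.06264957, -0.01150728]), 'grip_force': 0.0, 'opening': 0.09209918137111722}
{'intrinsics': array([[408.6708986 ,   0.        , 318.98779378],
       [  0.        , 408.6708986 , 198.97322136],
       [  0.        ,   0.        ,   1.        ]]), 'D': array([0.02169537, 0.        , 0.        , 0.        , 0.        ]), 'origin': array([ 0.4411081 , -0.03166499,  1.18669575]), 'orientation': array([ 0.09550288,  0.00453734, -1.57028701])} {'intrinsics': array([[461.04661179,   0.        , 319.29141061],
       [  0.        , 461.04661179, 195.28930917],
       [  0.        ,   0.        ,   1.        ]]), 'D': array([-0.0641325,  0.       ,  0.       ,  0.       ,  0.       ]), 'origin': array([-0.08859614,  0.70016366,  0.67840935]), 'orientation': array([ 1.00900347, -0.00512202, -2.40909163])}
```

View pics/top0.png

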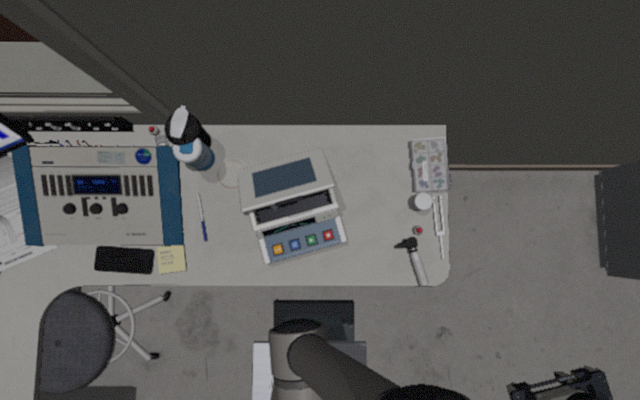

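View pics/scene0.png

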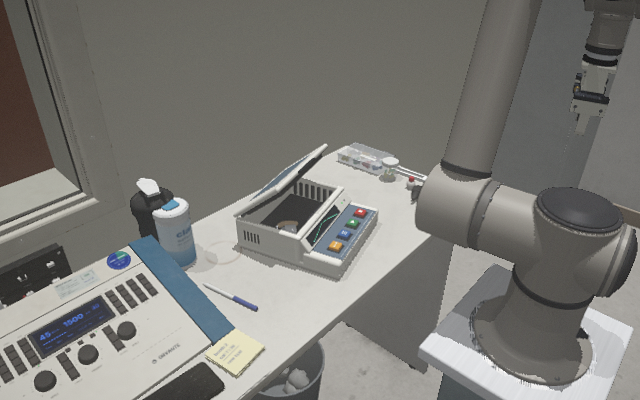

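The top view shows the analyser with keys at about amber (278,249), blue (294,244), green (311,240) and red (328,235). Its open lid spans (238–335, 150–210). The pen is at (203,217), and the scope, fork and jar are right of column 390. The scene view confirms the lid is half open and the arm is well clear on the right.

Run:
```python
from h import *
approx={'top':dict(amber=(278,249),blue=(294,244),green=(311,240),red=(328,235)),'scene':dict(amber=(335,245),blue=(344,234),green=(352,223),red=(360,212))}
P={}
for n in('top','scene'):
    f=np.load(f'{n}0.npz');p=f['p'];cm=cam(n)
    hsv=cv2.cvtColor(p,cv2.COLOR_RGB2HSV)
    rng=dict(amber=(8,28),blue=(100,118),green=(45,90),red=(170,190))
    for k,(u,v) in approx[n].items():
        h=hsv[...,0].astype(int); h=np.where((k=='red')&(h<8),h+180,h)
        m=((h>=rng[k][0])&(h<=rng[k][1])&(hsv[...,1]>120)&(hsv[...,2]>70)).astype(np.uint8)
        w=np.zeros_like(m);w[v-9:v+10,u-9:u+10]=1
        c,l,s,ce=cv2.connectedComponentsWithStats(m*w)
        if c<2: print(n,k,'none');continue
        i=1+np.argmax(s[1:,4]);x=onplane(cm,[ce[i]],0.056)[0];print(n,k,s[i,4],ce[i].round(1),x.round(4));P[n,k]=x
a=np.array([P['top',k] for k in('amber','blue','green','red') if ('top',k) in P])
d=a[-1]-a[0];print(np.linalg.norm(d[:2])/3, 'yaw',np.arctan2(d[0],-d[1]))
# lid plane from depth (top)
f=np.load('top0.npz');cm=cam('top');vv,uu=np.mgrid[140:225,230:345]
uv=np.c_[uu.ravel(),vv.ravel()];dd=f['d'][vv,uu].ravel();X=bydepth(cm,uv,dd);
yaw=np.arctan2(d[0],-d[1]);c=a.mean(0);ex=np.array([np.cos(yaw),np.sin(yaw)]);ey=np.array([-np.sin(yaw),np.cos(yaw)])
q=(X[:,:2]-c[:2]);lx=q@ex;ly=q@ey
for t in np.arange(-0.05,0.30,0.01):
    s=(abs(lx-t)<.005)&(abs(ly)<.1)&(dd>0)
    if s.any(): print(round(t,3),np.percentile(X[s,2],[10,50,90]).round(3),end=' | ')
```

```text
top amber 73 [277.5 248.9] [0.4115 0.0875 0.056 ]
top blue 42 [294.  244.3] [0.4242 0.0422 0.056 ]
top green 12 [311.3 242.5] [ 0.4291 -0.0055  0.056 ]
top red 52 [327.7 234.7] [ 0.4506 -0.0505  0.056 ]
scene amber 62 [335.  245.6] [0.4087 0.0917 0.056 ]
scene blue 18 [344.4 233.7] [0.4206 0.045  0.056 ]
scene green none
scene red 37 [360.  212.2] [ 0.4475 -0.0465  0.056 ]
0.0478074275301773 yaw 0.276408913136418
0.03 [0.046 0.049 0.05 ] | 0.04 [0.045 0.048 0.051] | 0.05 [0.054 0.059 0.064] | 0.06 [0.065 0.071 0.075] | 0.07 [0.077 0.082 0.085] | 0.08 [0.08  0.082 0.085] | 0.09 [0.028 0.031 0.034] | 0.1 [0.028 0.031 0.033] | 0.11 [0.029 0.034 0.195] | 0.12 [0.03  0.19  0.194] | 0.13 [0.032 0.184 0.189] | 0.14 [0.173 0.177 0.18 ] | 0.15 [0.165 0.169 0.173] | 0.16 [0.156 0.16  0.164] | 0.17 [0.148 0.152 0.156] | 0.18 [0.14  0.143 0.147] | 0.19 [0.131 0.135 0.138] | 0.2 [0.122 0.126 0.13 ] | 0.21 [0.114 0.118 0.122] | 0.22 [0.104 0.108 0.113] | 0.23 [0.096 0.1   0.104] | 0.24 [0.092 0.094 0.096] | 0.26 [-0.002  0.001  0.004] | 0.27 [-0.002  0.001  0.004] | 0.28 [-0.003  0.001  0.004] | 0.29 [-0.002  0.001  0.004] |
```

Request:
{"name": "send_rows", "arguments": {
  "targets": [
    {"translation": [3.5, -2.8, -2], "spin": 0, "jaw": 0},
    {"translation": [7, -5.6, -4], "spin": 0, "jaw": 0},
    {"translation": [10.5, -8.4, -6], "spin": 0, "jaw": 0},
    {"translation": [14, -11.2, -7], "spin": 0, "jaw": 0},
    {"translation": [17.5, -14, -7], "spin": -2, "jaw": 0}
  ],
  "force": 10
}}

```text
time: 0.6
tool_pos: [0.2632, -0.331, 0.2625]
tool_rot: [3.139, -0.001, 0.277]
contact_force: [0.6, -0.2, -0.3]
opening: 0.0563
grip_force: 0.0
```

Request:
{"name": "send_rows", "arguments": {
  "targets": [
    {"translation": [3.5, -2.8, 0], "spin": 0, "jaw": 0},
    {"translation": [7, -5.6, 0], "spin": 0, "jaw": 0},
    {"translation": [10.5, -8.4, 0], "spin": 0, "jaw": 0},
    {"translation": [14, -11.2, 0], "spin": 0, "jaw": 0},
    {"translation": [17.5, -14, 0], "spin": 0, "jaw": 0}
  ]
}}

```text
time: 1.1
tool_pos: [0.3928, -0.1477, 0.2611]
tool_rot: [3.142, 0.0, 0.277]
contact_force: [0.4, -0.2, 0.3]
opening: 0.0164
grip_force: 0.0
```

Request:
{"name": "send_rows", "arguments": {
  "targets": [
    {"translation": [2, -4, 0], "spin": 0, "jaw": 0},
    {"translation": [4, -8, 0], "spin": 0, "jaw": 0},
    {"translation": [6, -12, 0], "spin": 0, "jaw": 0},
    {"translation": [8, -15, 0], "spin": 0, "jaw": 0},
    {"translation": [8, -15, 0], "spin": 0, "jaw": 0}
  ]
}}

```text
time: 1.6
tool_pos: [0.4285, 0.0204, 0.2609]
tool_rot: [-3.14, -0.0, 0.282]
contact_force: [0.2, -0.2, -0.7]
opening: 0.0007
grip_force: 0.0
```

Run:
```python
from h import *
st=monitor.observe();p,d=read_camera('wrist');cv2.imwrite('pics/w0.png',p[...,::-1]);np.savez('w0.npz',p=p,d=d)
print(st['tool_pos'],st['tool_rot']);print(get_calibration('wrist'))
```

```text
[0.42848789 0.02036182 0.26092314] [-3.14030385e+00 -1.17626198e-04  2.81810894e-01]
{'intrinsics': array([[303.99818556,   0.        , 322.27456617],
       [  0.        , 303.99818556, 200.69821744],
       [  0.        ,   0.        ,   1.        ]]), 'D': array([-0.05192764,  0.        ,  0.        ,  0.        ,  0.        ]), 'hand_eye': array([[ 2.57398775e-04,  9.65718749e-01,  2.59590509e-01,
         7.01869109e-02],
       [ 9.99999961e-01, -2.75951959e-04,  3.50290743e-05,
         6.72342704e-04],
       [ 1.05462743e-04,  2.59590490e-01, -9.65718782e-01,
        -1.94018309e-01],
       [ 0.00000000e+00,  0.00000000e+00,  0.00000000e+00,
         1.00000000e+00]])}
```

View pics/w0.png

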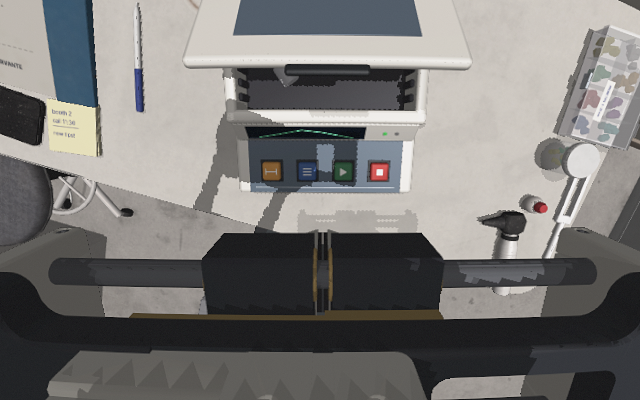

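The wrist view shows amber (271,171), blue (307,171), green (343,172) and red (379,172), with the lid's front edge at row ~63 and its lip at (327,70). The closed fingers are centred at column 322.

Run:
```python
from h import *
st=dict(tool_pos=[0.42848789,0.02036182,0.26092314],tool_rot=[-3.1403,-0.000118,0.2818])
f=np.load('w0.npz');p=f['p'];cm=cam('wrist',st)
hsv=cv2.cvtColor(p,cv2.COLOR_RGB2HSV)
print([hsv[v+6,u+7].tolist() for u,v in((271,171),(307,171),(343,172),(379,172))])
A=[]
for k,u,v,lo,hi in(('amber',271,171,8,28),('blue',307,171,105,125),('green',343,172,45,90),('red',379,172,170,190)):
    h=hsv[...,0].astype(int); h=np.where((k=='red')&(h<8),h+180,h)
    m=((h>=lo)&(h<=hi)&(hsv[...,1]>130)).astype(np.uint8);w=np.zeros_like(m);w[v-14:v+15,u-14:u+15]=1
    x,y,ww,hh=cv2.boundingRect(m*w);ce=(x+ww/2-.5,y+hh/2-.5)
    X=onplane(cm,[ce],.056)[0];A.append(X);print(k,ww,hh,ce,X.round(4))
A=np.array(A);d=A[3]-A[0];print(np.linalg.norm(d)/3,np.arctan2(d[0],-d[1]),A.mean(0))
print('lid edge',onplane(cm,[(185,66),(328,66),(470,66)],.19).round(4))
```

```text
[[16, 159, 120], [110, 135, 85], [70, 114, 74], [0, 165, 190]]
amber 19 19 (271.0, 171.0) [0.4133 0.0864 0.056 ]
blue 17 18 (307.0, 170.5) [0.4272 0.0406 0.056 ]
green 0 0 (-0.5, -0.5) [0.5322 0.4745 0.056 ]
red 19 18 (379.0, 171.5) [ 0.4526 -0.0515  0.056 ]
0.047778646531874504 0.2777068732877291 [0.45628751 0.13750997 0.056     ]
lid edge [[ 0.5064  0.16    0.19  ]
 [ 0.538   0.0467  0.19  ]
 [ 0.5718 -0.0653  0.19  ]]
```

Request:
{"name": "send_rows", "arguments": {
  "targets": [
    {"translation": [4, 0, 0], "spin": 0, "jaw": 0},
    {"translation": [8, 0, 0], "spin": 0, "jaw": 0},
    {"translation": [11, 0, 0], "spin": 0, "jaw": 0},
    {"translation": [13.3, 0, 0], "spin": 0, "jaw": 0},
    {"translation": [13.3, 0, 2], "spin": 0, "jaw": 0}
  ]
}}

```text
time: 2.15
tool_pos: [0.5595, 0.0521, 0.242]
tool_rot: [3.14, -0.004, 0.276]
contact_force: [0.4, -0.2, 1.5]
opening: 0.0006
grip_force: 0.0
```

Request:
{"name": "send_rows", "arguments": {
  "targets": [
    {"translation": [0, 0, 1], "spin": 0, "jaw": 0},
    {"translation": [0, 0, 2], "spin": 0, "jaw": 0},
    {"translation": [0, 0, 3], "spin": 0, "jaw": 0},
    {"translation": [0, 0, 3.5], "spin": 0, "jaw": 0},
    {"translation": [0, 0, 4], "spin": 0, "jaw": 0}
  ]
}}

```text
time: 2.65
tool_pos: [0.5561, 0.0528, 0.2012]
tool_rot: [3.141, -0.0, 0.276]
contact_force: [0.0, -0.4, -0.5]
opening: 0.0004
grip_force: 0.0
```

Request:
{"name": "send_rows", "arguments": {
  "targets": [
    {"translation": [0, 0, 0.4], "spin": 0, "jaw": 0},
    {"translation": [0, 0, 0.8], "spin": 0, "jaw": 0},
    {"translation": [0, 0, 1.2], "spin": 0, "jaw": 0},
    {"translation": [0, 0, 1.6], "spin": 0, "jaw": 0},
    {"translation": [0, 0, 2], "spin": 0, "jaw": 0}
  ]
}}

```text
time: 3.15
tool_pos: [0.5562, 0.0531, 0.1809]
tool_rot: [3.141, -0.0, 0.277]
contact_force: [-0.3, 0.4, 0.2]
opening: -0.0
grip_force: 0.0
```

Request:
{"name": "send_rows", "arguments": {
  "targets": [
    {"translation": [0, 0, 0.3], "spin": 0, "jaw": 0},
    {"translation": [0, 0, 0.6], "spin": 0, "jaw": 0},
    {"translation": [0, 0, 0.9], "spin": 0, "jaw": 0},
    {"translation": [0, 0, 1.2], "spin": 0, "jaw": 0},
    {"translation": [0, 0, 1.5], "spin": 0, "jaw": 0}
  ]
}}

```text
time: 3.65
tool_pos: [0.5562, 0.0531, 0.166]
tool_rot: [3.141, -0.0, 0.277]
contact_force: [-0.9, 0.4, -0.1]
opening: 0.0008
grip_force: 0.0
```

Request:
{"name": "send_rows", "arguments": {
  "targets": [
    {"translation": [0, 0, 0.3], "spin": 0, "jaw": 0},
    {"translation": [0, 0, 0.6], "spin": 0, "jaw": 0},
    {"translation": [0, 0, 0.9], "spin": 0, "jaw": 0},
    {"translation": [0, 0, 1.2], "spin": 0, "jaw": 0},
    {"translation": [0, 0, 1.5], "spin": 0, "jaw": 0}
  ]
}}

```text
time: 4.15
tool_pos: [0.5565, 0.0531, 0.1513]
tool_rot: [3.141, -0.001, 0.277]
contact_force: [0.9, -0.2, 2.1]
opening: 0.001
grip_force: 1.0
```

Run:
```python
from h import *
p,d=read_camera('scene');c=p[120:300,200:420];cv2.imwrite('pics/s1.png',cv2.resize(c,None,fx=3,fy=3,interpolation=cv2.INTER_CUBIC)[...,::-1])
```

```text
(no output)
```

View pics/s1.png

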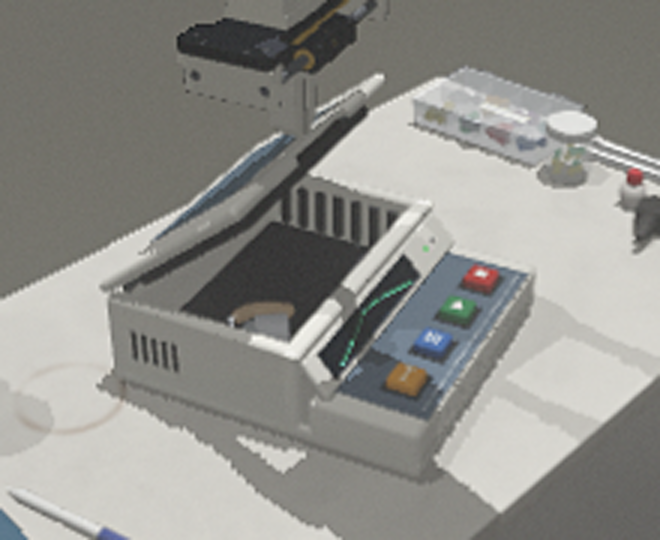

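The fingertips rest on the lid near crop (300,130), and it is closing evenly. I'll keep going.

Request:
{"name": "send_rows", "arguments": {
  "targets": [
    {"translation": [0, 0, 0.3], "spin": 0, "jaw": 0},
    {"translation": [0, 0, 0.6], "spin": 0, "jaw": 0},
    {"translation": [0, 0, 0.9], "spin": 0, "jaw": 0},
    {"translation": [0, 0, 1.2], "spin": 0, "jaw": 0},
    {"translation": [0, 0, 1.5], "spin": 0, "jaw": 0}
  ]
}}

```text
time: 4.7
tool_pos: [0.5561, 0.053, 0.1359]
tool_rot: [3.142, 0.0, 0.277]
contact_force: [-0.1, 0.6, 2.7]
opening: 0.0003
grip_force: 1.0
```

Request:
{"name": "send_rows", "arguments": {
  "targets": [
    {"translation": [0, 0, 0.3], "spin": 0, "jaw": 0},
    {"translation": [0, 0, 0.6], "spin": 0, "jaw": 0},
    {"translation": [0, 0, 0.9], "spin": 0, "jaw": 0},
    {"translation": [0, 0, 1.2], "spin": 0, "jaw": 0},
    {"translation": [0, 0, 1.5], "spin": 0, "jaw": 0}
  ]
}}

```text
time: 5.2
tool_pos: [0.5561, 0.053, 0.1209]
tool_rot: [3.141, 0.0, 0.277]
contact_force: [-0.6, -0.1, 2.0]
opening: 0.0005
grip_force: 1.0
```

Request:
{"name": "send_rows", "arguments": {
  "targets": [
    {"translation": [0, 0, 0.3], "spin": 0, "jaw": 0},
    {"translation": [0, 0, 0.6], "spin": 0, "jaw": 0},
    {"translation": [0, 0, 0.9], "spin": 0, "jaw": 0},
    {"translation": [0, 0, 1.2], "spin": 0, "jaw": 0},
    {"translation": [0, 0, 1.4], "spin": 0, "jaw": 0}
  ]
}}

```text
time: 5.7
tool_pos: [0.556, 0.053, 0.1069]
tool_rot: [3.142, 0.0, 0.277]
contact_force: [-1.5, -1.2, 1.9]
opening: 0.0004
grip_force: 1.0
```

Request:
{"name": "send_rows", "arguments": {
  "targets": [
    {"translation": [0, 0, 0.1], "spin": 0, "jaw": 0},
    {"translation": [0, 0, 0.2], "spin": 0, "jaw": 0},
    {"translation": [0, 0, 0.3], "spin": 0, "jaw": 0},
    {"translation": [0, 0, 0.4], "spin": 0, "jaw": 0},
    {"translation": [0, 0, 0.5], "spin": 0, "jaw": 0}
  ]
}}

```text
time: 6.2
tool_pos: [0.5562, 0.053, 0.1022]
tool_rot: [3.141, -0.0, 0.277]
contact_force: [-0.4, -0.9, 3.0]
opening: 0.0009
grip_force: 1.0
```

Request:
{"name": "send_rows", "arguments": {
  "targets": [
    {"translation": [0, 0, 0.05], "spin": 0, "jaw": 0},
    {"translation": [0, 0, 0.15], "spin": 0, "jaw": 0},
    {"translation": [0, 0, 0.2], "spin": 0, "jaw": 0},
    {"translation": [0, 0, 0.3], "spin": 0, "jaw": 0},
    {"translation": [0, 0, 0.3], "spin": 0, "jaw": 0}
  ]
}}

```text
time: 6.7
tool_pos: [0.5561, 0.053, 0.0991]
tool_rot: [3.142, 0.0, 0.277]
contact_force: [0.1, 0.9, 1.5]
opening: 0.0001
grip_force: 0.8
```

Request:
{"name": "send_rows", "arguments": {
  "targets": [
    {"translation": [0, 0, 0.05], "spin": 0, "jaw": 0},
    {"translation": [0, 0, 0.1], "spin": 0, "jaw": 0},
    {"translation": [0, 0, 0.1], "spin": 0, "jaw": 0},
    {"translation": [0, 0, 0.1], "spin": 0, "jaw": 0},
    {"translation": [0, 0, 0.1], "spin": 0, "jaw": 0}
  ]
}}

```text
time: 7.2
tool_pos: [0.5561, 0.0531, 0.0982]
tool_rot: [3.142, 0.0, 0.277]
contact_force: [-1.0, 0.0, 1.0]
opening: 0.0004
grip_force: 0.7
```

Request:
{"name": "send_rows", "arguments": {
  "targets": [
    {"translation": [0, 0, 0.03], "spin": 0, "jaw": 0},
    {"translation": [0, 0, 0.06], "spin": 0, "jaw": 0},
    {"translation": [0, 0, 0.1], "spin": 0, "jaw": 0},
    {"translation": [0, 0, 0.1], "spin": 0, "jaw": 0},
    {"translation": [0, 0, 0.1], "spin": 0, "jaw": 0}
  ]
}}

```text
time: 7.7
tool_pos: [0.5561, 0.053, 0.0971]
tool_rot: [3.142, 0.0, 0.277]
contact_force: [-0.7, 0.3, 1.7]
opening: 0.0002
grip_force: 0.9
```

Request:
{"name": "send_rows", "arguments": {
  "targets": [
    {"translation": [0, 0, 0.03], "spin": 0, "jaw": 0},
    {"translation": [0, 0, 0.06], "spin": 0, "jaw": 0},
    {"translation": [0, 0, 0.1], "spin": 0, "jaw": 0},
    {"translation": [0, 0, 0.1], "spin": 0, "jaw": 0},
    {"translation": [0, 0, 0.1], "spin": 0, "jaw": 0}
  ]
}}

```text
time: 8.2
tool_pos: [0.5561, 0.053, 0.0961]
tool_rot: [3.142, 0.0, 0.277]
contact_force: [-0.0, -0.5, 2.0]
opening: 0.0004
grip_force: 0.8
```

Request:
{"name": "send_rows", "arguments": {
  "targets": [
    {"translation": [0, 0, 0.03], "spin": 0, "jaw": 0},
    {"translation": [0, 0, 0.06], "spin": 0, "jaw": 0},
    {"translation": [0, 0, 0.1], "spin": 0, "jaw": 0},
    {"translation": [0, 0, 0.1], "spin": 0, "jaw": 0},
    {"translation": [0, 0, 0.1], "spin": 0, "jaw": 0}
  ]
}}

```text
time: 8.7
tool_pos: [0.5561, 0.053, 0.0952]
tool_rot: [3.142, 0.0, 0.277]
contact_force: [-0.3, -0.0, 2.5]
opening: 0.0005
grip_force: 0.8
```

Run:
```python
from h import *
print(monitor.observe()['contact_force'])
p,d=read_camera('scene');c=p[120:300,200:420];cv2.imwrite('pics/s2.png',cv2.resize(c,None,fx=3,fy=3,interpolation=cv2.INTER_CUBIC)[...,::-1])
```

```text
[-0.29680483 -0.02545148  2.46723193]
```

View pics/s2.png

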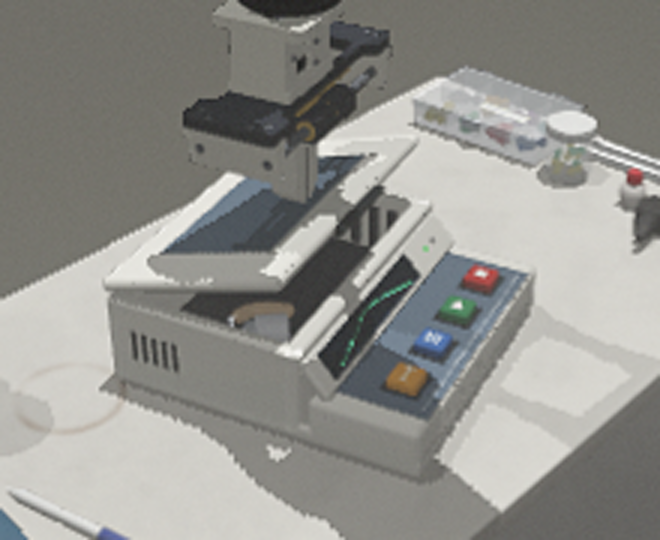

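The lid is still partly open, with its front edge visible from crop (270,270) to (415,145). I'll measure the lid and the fingertip position.

Run:
```python
from h import *
st=monitor.observe();tp=st['tool_pos'];print(tp,st['qpos'])
p,d=read_camera('scene');cm=cam('scene')
K,D,Rm,o=cm
c=np.array([.4315,.019]);yaw=.277;ex=np.array([np.cos(yaw),np.sin(yaw)]);ey=np.array([-np.sin(yaw),np.cos(yaw)])
def proj(X):
    q=(np.array(X)-o)@Rm;q=q*[1,-1,-1];return cv2.projectPoints(q.reshape(1,3),np.zeros(3),np.zeros(3),K,D)[0].ravel()
print('tcp crop px',(proj(tp)-[200,120])*3, 'lx,ly',(tp[:2]-c)@ex,(tp[:2]-c)@ey)
vv,uu=np.mgrid[150:220,230:345];dd=d[vv,uu].ravel();X=bydepth(cm,np.c_[uu.ravel(),vv.ravel()],dd)
lx=(X[:,:2]-c)@ex;ly=(X[:,:2]-c)@ey
for y0 in(.09,.03,-.05,-.09):
  print('ly',y0)
  for t in np.arange(.05,.26,.015):
    s=(abs(lx-t)<.0075)&(abs(ly-y0)<.025)&(dd>0)
    if s.any(): print(round(t,3),s.sum(),np.percentile(X[s,2],[10,50,90]).round(3),end=' | ')
  print()
```

```text
[0.55611905 0.05303272 0.09515591] [-4.20440016e-02  4.94752135e-01  1.56599555e+00 -1.26823888e-04
  1.08087947e+00  1.25209823e+00]
tcp crop px [294.54316435 235.34762499] lx,ly 0.1291755606974372 -0.0013443307056127257
ly 0.09
0.08 101 [0.135 0.14  0.142] | 0.095 233 [0.138 0.214 0.239] | 0.11 221 [0.133 0.212 0.239] | 0.125 218 [0.128 0.211 0.239] | 0.14 204 [0.123 0.214 0.239] | 0.155 209 [0.119 0.212 0.239] | 0.17 82 [0.113 0.115 0.212] | 0.185 65 [0.108 0.11  0.112] | 0.2 62 [0.103 0.105 0.108] | 0.215 87 [0.064 0.1   0.102] | 0.23 21 [0.096 0.097 0.099] | 
ly 0.03
0.05 11 [0.067 0.07  0.072] | 0.065 97 [0.074 0.082 0.139] | 0.08 105 [0.082 0.14  0.142] | 0.095 193 [0.137 0.211 0.221] | 0.11 225 [0.133 0.216 0.243] | 0.125 173 [0.128 0.15  0.24 ] | 0.14 82 [0.123 0.126 0.24 ] | 0.155 59 [0.118 0.121 0.123] | 0.17 62 [0.032 0.115 0.117] | 0.185 68 [0.03  0.11  0.113] | 0.2 63 [0.03  0.105 0.108] | 0.215 69 [0.034 0.1   0.103] | 0.23 17 [0.095 0.097 0.098] | 
ly -0.05
0.05 117 [0.057 0.063 0.07 ] | 0.065 111 [0.073 0.08  0.084] | 0.08 89 [0.081 0.139 0.142] | 0.095 63 [0.136 0.139 0.209] | 0.11 89 [0.029 0.132 0.135] | 0.125 104 [0.029 0.031 0.131] | 0.14 81 [0.028 0.03  0.125] | 0.155 13 [0.028 0.029 0.03 ] | 0.17 7 [0.114 0.116 0.116] | 0.185 15 [0.108 0.11  0.113] | 0.2 19 [0.104 0.106 0.108] | 0.215 29 [0.099 0.101 0.102] | 0.23 9 [0.095 0.097 0.098] | 
ly -0.09
0.05 65 [0.058 0.064 0.069] | 0.065 93 [0.072 0.079 0.083] | 0.08 102 [0.079 0.138 0.141] | 0.095 111 [0.062 0.082 0.139] | 0.11 147 [0.03  0.064 0.134] | 0.125 140 [0.029 0.042 0.129] | 0.14 103 [0.029 0.032 0.125] | 0.155 30 [0.029 0.119 0.121] | 0.17 1 [0.117 0.117 0.117] |
```

Run:
```python
from h import *
st=monitor.observe();p,d=read_camera('scene');cm=cam('scene')
for cu,cv in((305,150),(305,175),(305,190),(300,196),(290,190),(270,180),(210,160),(260,260),(250,10),(290,30)):
    u,v=200+cu//3,120+cv//3;print((cu,cv),bydepth(cm,[(u,v)],[d[v,u]])[0].round(3))
st=monitor.observe();p,d=read_camera('wrist');cw=cam('wrist',st);np.savez('w1.npz',p=p,d=d)
cv2.imwrite('pics/w1.png',p[...,::-1])
for u,v in((322,150),(322,100),(250,120),(400,120),(322,235),(322,245),(280,250)):
    print((u,v),bydepth(cw,[(u,v)],[d[v,u]])[0].round(3))
print(st['joint_efforts'])
```

```text
(305, 150) [0.544 0.055 0.177]
(305, 175) [0.541 0.057 0.158]
(305, 190) [0.544 0.055 0.143]
(300, 196) [0.54  0.062 0.142]
(290, 190) [0.547 0.068 0.147]
(270, 180) [0.502 0.13  0.2  ]
(210, 160) [0.549 0.142 0.204]
(260, 260) [0.512 0.135 0.134]
(250, 10) [0.561 0.088 0.296]
(290, 30) [0.518 0.094 0.295]
(322, 150) [0.607 0.067 0.113]
(322, 100) [0.634 0.075 0.102]
(250, 120) [0.612 0.112 0.107]
(400, 120) [0.636 0.028 0.107]
(322, 235) [0.566 0.055 0.136]
(322, 245) [0.566 0.055 0.15 ]
(280, 250) [0.589 0.073 0.215]
[ 9.35051660e-02 -4.74482560e+01 -2.17331725e+01  1.27640488e-01
 -2.65682023e-01  4.34209569e-04]
```

View pics/w1.png

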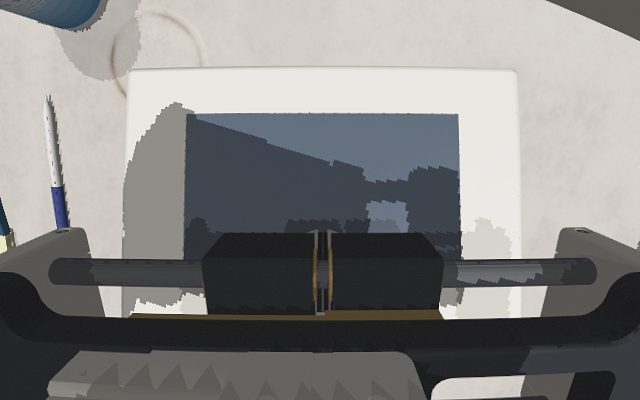

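Run:
```python
from h import *
for f,st in(('w0',dict(tool_pos=[0.42848789,0.02036182,0.26092314],tool_rot=[-3.1403,-0.000118,0.2818])),('w1',monitor.observe())):
    d=np.load(f+'.npz')['d'];cw=cam('wrist',st);Rt=rot(st['tool_rot'])
    for v in range(226,256,4):
        X=[(bydepth(cw,[(u,v)],[d[v,u]])[0]-st['tool_pos'])@Rt for u in(316,322,329)]
        print(f,v,np.round(X,3).tolist())
p=cv2.imread('pics/w0.png')[215:330,190:455];cv2.imwrite('pics/w0f.png',cv2.resize(p,None,fx=3,fy=3,interpolation=cv2.INTER_NEAREST)[:,:800])
# desk height and key height check w/ scene depth
```

```text
w0 226 [[-0.094, -0.009, 0.262], [-0.093, 0.0, 0.259], [-0.093, 0.011, 0.26]]
w0 230 [[0.011, -0.003, -0.036], [-0.1, 0.0, 0.261], [0.012, 0.004, -0.038]]
w0 234 [[0.012, -0.003, -0.044], [0.01, 0.001, -0.039], [0.012, 0.004, -0.044]]
w0 238 [[0.011, -0.003, -0.049], [0.01, 0.001, -0.045], [0.012, 0.004, -0.049]]
w0 242 [[0.012, -0.002, -0.055], [0.01, 0.001, -0.05], [0.011, 0.004, -0.054]]
w0 246 [[0.011, -0.002, -0.058], [0.01, 0.001, -0.056], [0.012, 0.004, -0.06]]
w0 250 [[0.034, -0.001, -0.115], [0.01, 0.001, -0.061], [0.035, 0.003, -0.116]]
w0 254 [[0.035, -0.001, -0.118], [0.008, 0.001, -0.062], [0.034, 0.003, -0.117]]
w1 226 [[0.011, -0.003, -0.03], [0.011, 0.001, -0.03], [0.012, 0.004, -0.031]]
w1 230 [[0.012, -0.003, -0.038], [0.009, 0.001, -0.031], [0.011, 0.004, -0.037]]
w1 234 [[0.011, -0.003, -0.043], [0.01, 0.001, -0.04], [0.011, 0.004, -0.043]]
w1 238 [[0.011, -0.003, -0.049], [0.01, 0.001, -0.045], [0.011, 0.004, -0.048]]
w1 242 [[0.011, -0.002, -0.054], [0.01, 0.001, -0.051], [0.011, 0.004, -0.054]]
w1 246 [[0.011, -0.002, -0.059], [0.01, 0.001, -0.056], [0.012, 0.004, -0.059]]
w1 250 [[0.034, -0.001, -0.115], [0.01, 0.001, -0.061], [0.035, 0.003, -0.115]]
w1 254 [[0.035, -0.001, -0.118], [0.009, 0.001, -0.062], [0.034, 0.003, -0.117]]
```

View pics/w0f.png

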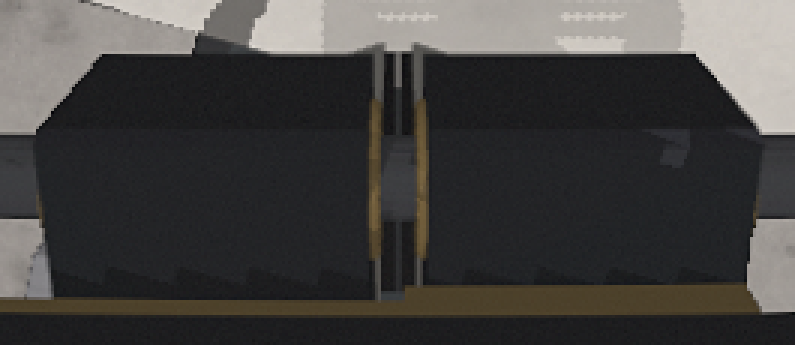

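The visible fingertips end about 34 mm short of the reported TCP: the same in both wrist views, and it matches the first contact. So the lid should be shut at a reported z of about 0.064, and I'll keep pressing gently until then.

Request:
{"name": "send_rows", "arguments": {
  "targets": [
    {"translation": [0, 0, 0.3], "spin": 0, "jaw": 0},
    {"translation": [0, 0, 0.6], "spin": 0, "jaw": 0},
    {"translation": [0, 0, 0.9], "spin": 0, "jaw": 0},
    {"translation": [0, 0, 1.2], "spin": 0, "jaw": 0},
    {"translation": [0, 0, 1.5], "spin": 0, "jaw": 0}
  ]
}}

```text
time: 9.4
tool_pos: [0.556, 0.053, 0.0798]
tool_rot: [-3.142, 0.0, 0.277]
contact_force: [-0.8, -0.2, 1.6]
opening: 0.0002
grip_force: 1.1
```

Request:
{"name": "send_rows", "arguments": {
  "targets": [
    {"translation": [0, 0, 0.2], "spin": 0, "jaw": 0},
    {"translation": [0, 0, 0.4], "spin": 0, "jaw": 0},
    {"translation": [0, 0, 0.6], "spin": 0, "jaw": 0},
    {"translation": [0, 0, 0.8], "spin": 0, "jaw": 0},
    {"translation": [0, 0, 1.0], "spin": 0, "jaw": 0}
  ]
}}

```text
time: 9.9
tool_pos: [0.5561, 0.053, 0.0701]
tool_rot: [3.142, 0.0, 0.277]
contact_force: [-1.6, -1.3, 2.2]
opening: 0.0003
grip_force: 1.1
```

Request:
{"name": "send_rows", "arguments": {
  "targets": [
    {"translation": [0, 0, 0.05], "spin": 0, "jaw": 0},
    {"translation": [0, 0, 0.1], "spin": 0, "jaw": 0},
    {"translation": [0, 0, 0.15], "spin": 0, "jaw": 0},
    {"translation": [0, 0, 0.2], "spin": 0, "jaw": 0},
    {"translation": [0, 0, 0.2], "spin": 0, "jaw": 0}
  ]
}}

```text
time: 10.4
tool_pos: [0.5561, 0.0531, 0.0682]
tool_rot: [3.142, 0.0, 0.277]
contact_force: [-1.5, 0.8, 1.9]
opening: 0.0009
grip_force: 0.8
```

Request:
{"name": "send_rows", "arguments": {
  "targets": [
    {"translation": [0, 0, 0.05], "spin": 0, "jaw": 0},
    {"translation": [0, 0, 0.1], "spin": 0, "jaw": 0},
    {"translation": [0, 0, 0.15], "spin": 0, "jaw": 0},
    {"translation": [0, 0, 0.2], "spin": 0, "jaw": 0},
    {"translation": [0, 0, 0.2], "spin": 0, "jaw": 0}
  ]
}}

```text
time: 10.9
tool_pos: [0.5561, 0.053, 0.0661]
tool_rot: [3.142, 0.0, 0.277]
contact_force: [-0.4, -0.1, 2.1]
opening: 0.0002
grip_force: 0.7
```

Request:
{"name": "send_rows", "arguments": {
  "targets": [
    {"translation": [0, 0, 0.03], "spin": 0, "jaw": 0},
    {"translation": [0, 0, 0.06], "spin": 0, "jaw": 0},
    {"translation": [0, 0, 0.1], "spin": 0, "jaw": 0},
    {"translation": [0, 0, 0.1], "spin": 0, "jaw": 0},
    {"translation": [0, 0, 0.1], "spin": 0, "jaw": 0}
  ]
}}

```text
time: 11.4
tool_pos: [0.5562, 0.0531, 0.0651]
tool_rot: [3.142, -0.0, 0.277]
contact_force: [-0.4, -0.4, 1.2]
opening: 0.0004
grip_force: 0.6
```

Request:
{"name": "send_rows", "arguments": {
  "targets": [
    {"translation": [0, 0, 0.03], "spin": 0, "jaw": 0},
    {"translation": [0, 0, 0.06], "spin": 0, "jaw": 0},
    {"translation": [0, 0, 0.1], "spin": 0, "jaw": 0},
    {"translation": [0, 0, 0.1], "spin": 0, "jaw": 0},
    {"translation": [0, 0, 0.1], "spin": 0, "jaw": 0}
  ]
}}

```text
time: 11.9
tool_pos: [0.5562, 0.0531, 0.0641]
tool_rot: [3.141, -0.0, 0.277]
contact_force: [-1.1, -0.7, 0.9]
opening: 0.0004
grip_force: 0.6
```

Request:
{"name": "send_rows", "arguments": {
  "targets": [
    {"translation": [0, 0, 0.03], "spin": 0, "jaw": 0},
    {"translation": [0, 0, 0.06], "spin": 0, "jaw": 0},
    {"translation": [0, 0, 0.1], "spin": 0, "jaw": 0},
    {"translation": [0, 0, 0.1], "spin": 0, "jaw": 0},
    {"translation": [0, 0, 0.1], "spin": 0, "jaw": 0}
  ]
}}

```text
time: 12.4
tool_pos: [0.5563, 0.0531, 0.0631]
tool_rot: [3.142, -0.0, 0.277]
contact_force: [-0.3, -0.1, 0.4]
opening: 0.0006
grip_force: 0.4
```

```bash
cat > lid.py <<'E'
from h import *
p,d=read_camera('scene');cm=cam('scene')
c=np.array([.4315,.019]);yaw=.277;ex=np.array([np.cos(yaw),np.sin(yaw)]);ey=np.array([-np.sin(yaw),np.cos(yaw)])
vv,uu=np.mgrid[140:230,230:350];dd=d[vv,uu].ravel();X=bydepth(cm,np.c_[uu.ravel(),vv.ravel()],dd)
lx=(X[:,:2]-c)@ex;ly=(X[:,:2]-c)@ey
s=(lx>.1)&(lx<.225)&(abs(ly)<.11)&(X[:,2]>.088)&(X[:,2]<.16)&(dd>0)
A=np.c_[lx[s],ly[s],np.ones(s.sum())];z=X[s,2]
for _ in range(6):
    w=np.linalg.lstsq(A,z,rcond=None)[0];r=abs(A@w-z)<.006;A,z=A[r],z[r]
print('lid slope',-w[0],'z front',w@[.095,0,1],'z rear',w@[.22,0,1],len(z),monitor.observe()['contact_force'])
E
python3 lid.py
```

```text
lid slope 0.010260182022588113 z front 0.09943248513475003 z rear 0.09814996238192653 1748 [-0.32023586  0.02239535  1.24711497]
```

Request:
{"name": "send_rows", "arguments": {
  "targets": [
    {"translation": [0, 0, 0.03], "spin": 0, "jaw": 0},
    {"translation": [0, 0, 0.06], "spin": 0, "jaw": 0},
    {"translation": [0, 0, 0.1], "spin": 0, "jaw": 0},
    {"translation": [0, 0, 0.1], "spin": 0, "jaw": 0},
    {"translation": [0, 0, 0.1], "spin": 0, "jaw": 0}
  ]
}}

```text
time: 12.95
tool_pos: [0.5562, 0.053, 0.0627]
tool_rot: [3.141, -0.0, 0.277]
contact_force: [-2.1, 0.4, 5.1]
opening: 0.0002
grip_force: 2.9
```

Request:
{"name": "send_rows", "arguments": {
  "targets": [
    {"translation": [0, 0, 0.03], "spin": 0, "jaw": 0},
    {"translation": [0, 0, 0.06], "spin": 0, "jaw": 0},
    {"translation": [0, 0, 0.1], "spin": 0, "jaw": 0},
    {"translation": [0, 0, 0.1], "spin": 0, "jaw": 0},
    {"translation": [0, 0, 0.1], "spin": 0, "jaw": 0}
  ]
}}

```text
time: 13.45
tool_pos: [0.5563, 0.0531, 0.0626]
tool_rot: [3.141, -0.001, 0.277]
contact_force: [-4.6, -0.5, 11.6]
opening: 0.0009
grip_force: 6.2
```

The lid is shut: contact went rigid at a reported 0.0627, so the tip offset is 35 mm. Next I'll lift, go over the amber key and re-check the positions.

Request:
{"name": "send_rows", "arguments": {
  "targets": [
    {"translation": [0, 0, -1.5], "spin": 0, "jaw": 0},
    {"translation": [0, 0, -4.5], "spin": 0, "jaw": 0},
    {"translation": [-4, -2.2, -6], "spin": 0, "jaw": 0},
    {"translation": [-8, -4.5, -6], "spin": 0, "jaw": 0},
    {"translation": [-11, -6.3, -6], "spin": 0, "jaw": 0}
  ]
}}

```text
time: 13.95
tool_pos: [0.431, 0.084, 0.1213]
tool_rot: [-3.142, -0.0, 0.277]
contact_force: [0.6, 0.4, 0.1]
opening: 0.0001
grip_force: 0.0
```

Request:
{"name": "send_rows", "arguments": {
  "targets": [
    {"translation": [-1.9, -1, 0], "spin": 0, "jaw": 0},
    {"translation": [-1.9, -1, 0], "spin": 0, "jaw": 0},
    {"translation": [-1.9, -1, 0], "spin": 0, "jaw": 0},
    {"translation": [-1.9, -1, 0], "spin": 0, "jaw": 0},
    {"translation": [-1.9, -1, 0], "spin": 0, "jaw": 0}
  ]
}}

```text
time: 14.45
tool_pos: [0.4131, 0.0878, 0.121]
tool_rot: [3.141, -0.0, 0.276]
contact_force: [-0.1, -1.0, -0.3]
opening: 0.0002
grip_force: 0.0
```

```bash
python3 lid.py
python3 - <<'E'
from h import *
st=monitor.observe();p,d=read_camera('wrist');cm=cam('wrist',st);cv2.imwrite('pics/w2.png',p[...,::-1])
print(st['tool_pos'],st['tool_rot'])
hsv=cv2.cvtColor(p,cv2.COLOR_RGB2HSV);Rt=rot(st['tool_rot'])
exp=dict(amber=(.412,.088,16),blue=(.4255,.042,110),green=(.438,-.004,70),red=(.451,-.05,180))
K,D,Rm,o=cm
for k,(x,y,h0) in exp.items():
    q=((np.array([x,y,.056])-o)@Rm)*[1,-1,-1];u,v=cv2.projectPoints(q.reshape(1,3),np.zeros(3),np.zeros(3),K,D)[0].ravel()
    h=hsv[...,0].astype(int);dh=np.minimum(abs(h-h0),180-abs(h-h0))
    m=((dh<12)&(hsv[...,1]>90)).astype(np.uint8);w=np.zeros_like(m);w[max(0,int(v)-20):int(v)+20,int(u)-22:int(u)+22]=1
    if k=='blue': m&=(hsv[...,1]>130).astype(np.uint8)
    m=cv2.morphologyEx(m*w,cv2.MORPH_OPEN,np.ones((2,2)))
    bx=cv2.boundingRect(m);ce=(bx[0]+bx[2]/2-.5,bx[1]+bx[3]/2-.5)
    X=onplane(cm,[ce],.056)[0];print(k,(u,v),bx,X.round(4),'tool cm',(100*(X-st['tool_pos'])@Rt).round(2))
E
```

```text
lid slope 0.008019560541493805 z front 0.0989742154172607 z rear 0.09797177034957398 2121 [-0.29403274 -0.09008845  0.76727885]
[0.41295648 0.08776829 0.12099583] [ 3.14146454e+00 -2.42445182e-05  2.76125843e-01]
amber (np.float64(320.96941906868165), np.float64(202.2550825184534)) (310, 188, 28, 28) [0.4133 0.086  0.056 ] tool cm [-0.02  0.17  6.5 ]
blue (np.float64(375.168126287417), np.float64(201.77775570069844)) (364, 189, 27, 26) [0.4262 0.0405 0.056 ] tool cm [-0.02  4.91  6.5 ]
green (np.float64(428.48424084906173), np.float64(202.34374343028546)) (416, 189, 29, 26) [ 0.4391 -0.005   0.056 ] tool cm [-0.01  9.64  6.5 ]
red (np.float64(480.9189659657558), np.float64(202.37917504396492)) (467, 188, 31, 27) [ 0.4525 -0.0504  0.056 ] tool cm [ 0.03 14.37  6.5 ]
```

View pics/w2.png

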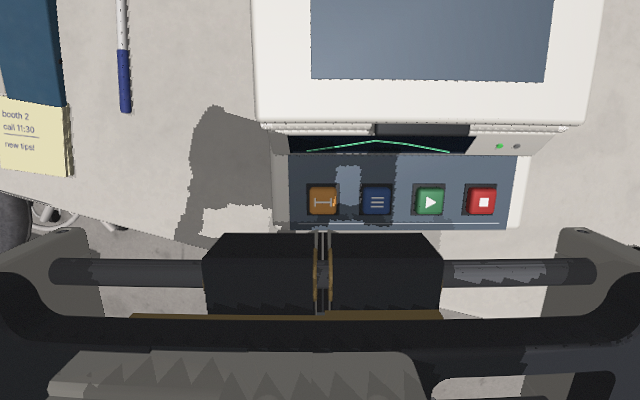

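The lid is shut and the analyser hasn't moved. The keys sit at amber (323,201), blue (377,201), green (430,201) and red (482,201), so the fingertips are over amber. Pressing amber now.

Request:
{"name": "send_rows", "arguments": {
  "targets": [
    {"translation": [0, 0.1, 3], "spin": 0, "jaw": 0},
    {"translation": [0, 0.1, 6], "spin": 0, "jaw": 0},
    {"translation": [0, 0.1, 8], "spin": 0, "jaw": 0},
    {"translation": [0, 0.1, 9], "spin": 0, "jaw": 0},
    {"translation": [0, 0.1, 9.5], "spin": 0, "jaw": 0}
  ]
}}

```text
time: 15.05
tool_pos: [0.4123, 0.0869, 0.0254]
tool_rot: [-3.141, 0.001, 0.276]
contact_force: [-0.5, -0.6, 0.0]
opening: -0.0
grip_force: 0.0
```

Request:
{"name": "send_rows", "arguments": {
  "targets": [
    {"translation": [0, 0, 0.2], "spin": 0, "jaw": 0},
    {"translation": [0, 0, 0.4], "spin": 0, "jaw": 0},
    {"translation": [0, 0, 0.6], "spin": 0, "jaw": 0},
    {"translation": [0, 0, 0.7], "spin": 0, "jaw": 0},
    {"translation": [0, 0, 0.7], "spin": 0, "jaw": 0}
  ]
}}

```text
time: 15.55
tool_pos: [0.413, 0.0871, 0.0196]
tool_rot: [3.141, -0.002, 0.277]
contact_force: [1.4, -0.5, 1.8]
opening: 0.0004
grip_force: 0.9
```

Request:
{"name": "send_rows", "arguments": {
  "targets": [
    {"translation": [0, 0, 0.1], "spin": 0, "jaw": 0},
    {"translation": [0, 0, 0.2], "spin": 0, "jaw": 0},
    {"translation": [0, 0, 0.3], "spin": 0, "jaw": 0},
    {"translation": [0, 0, 0.35], "spin": 0, "jaw": 0},
    {"translation": [0, 0, 0.35], "spin": 0, "jaw": 0}
  ]
}}

```text
time: 16.05
tool_pos: [0.413, 0.0871, 0.0159]
tool_rot: [3.141, -0.001, 0.277]
contact_force: [2.1, -0.0, 4.8]
opening: 0.0007
grip_force: 2.2
```

```bash
python3 -c "
from h import *
print(monitor.observe()['tool_pos'])
F=[]
for _ in range(5): read_camera('top');F.append(monitor.observe()['contact_force'])
print(np.mean(F,0))"
```

```text
[0.41298164 0.08707384 0.01586463]
[3.10667107 0.50397722 4.30671876]
```

Amber is pressed, at about 4.6 mm and 4.5 N. Releasing it and moving to blue.

Request:
{"name": "send_rows", "arguments": {
  "targets": [
    {"translation": [0, 0, -0.6], "spin": 0, "jaw": 0},
    {"translation": [0, 0, -1.8], "spin": 0, "jaw": 0},
    {"translation": [0, 2, -2.2], "spin": 0, "jaw": 0},
    {"translation": [0, 4, -2.2], "spin": 0, "jaw": 0},
    {"translation": [0, 4.75, -2.2], "spin": 0, "jaw": 0}
  ]
}}

```text
time: 16.8
tool_pos: [0.4244, 0.0404, 0.0375]
tool_rot: [-3.141, 0.002, 0.276]
contact_force: [0.6, -0.3, -0.6]
opening: 0.0005
grip_force: 0.0
```

Request:
{"name": "send_rows", "arguments": {
  "targets": [
    {"translation": [0, 0, 0], "spin": 0, "jaw": 0},
    {"translation": [0, 0, 0], "spin": 0, "jaw": 0},
    {"translation": [0, 0, 0.5], "spin": 0, "jaw": 0},
    {"translation": [0, 0, 0.9], "spin": 0, "jaw": 0},
    {"translation": [0, 0, 1.2], "spin": 0, "jaw": 0}
  ]
}}

```text
time: 17.3
tool_pos: [0.4248, 0.0418, 0.0251]
tool_rot: [-3.141, 0.001, 0.277]
contact_force: [-0.3, 0.6, -0.4]
opening: 0.0004
grip_force: 0.0
```

Request:
{"name": "send_rows", "arguments": {
  "targets": [
    {"translation": [0, 0, 0.2], "spin": 0, "jaw": 0},
    {"translation": [0, 0, 0.4], "spin": 0, "jaw": 0},
    {"translation": [0, 0, 0.6], "spin": 0, "jaw": 0},
    {"translation": [0, 0, 0.8], "spin": 0, "jaw": 0},
    {"translation": [0, 0, 0.9], "spin": 0, "jaw": 0}
  ]
}}

```text
time: 17.8
tool_pos: [0.4253, 0.0414, 0.0167]
tool_rot: [-3.142, -0.0, 0.277]
contact_force: [-0.6, 1.2, 3.7]
opening: 0.0002
grip_force: 2.0
```

```bash
python3 -c "
from h import *
print(monitor.observe()['tool_pos'])
F=[]
for _ in range(5): read_camera('top');F.append(monitor.observe()['contact_force'])
print(np.mean(F,0))"
```

```text
[0.42534439 0.04144089 0.01670498]
[-1.43949189  1.0636738   3.86739658]
```

Request:
{"name": "send_rows", "arguments": {
  "targets": [
    {"translation": [0, 0, 0.05], "spin": 0, "jaw": 0},
    {"translation": [0, 0, 0.1], "spin": 0, "jaw": 0},
    {"translation": [0, 0, 0.1], "spin": 0, "jaw": 0},
    {"translation": [0, 0, 0.1], "spin": 0, "jaw": 0},
    {"translation": [0, 0, 0.1], "spin": 0, "jaw": 0}
  ]
}}

```text
time: 18.55
tool_pos: [0.4253, 0.0414, 0.0157]
tool_rot: [-3.142, 0.0, 0.277]
contact_force: [-1.8, 1.4, 4.8]
opening: 0.0005
grip_force: 2.5
```

Request:
{"name": "send_rows", "arguments": {
  "targets": [
    {"translation": [0, 0, -0.6], "spin": 0, "jaw": 0},
    {"translation": [0, 0, -1.8], "spin": 0, "jaw": 0},
    {"translation": [0, 2, -2.2], "spin": 0, "jaw": 0},
    {"translation": [0, 4, -2.2], "spin": 0, "jaw": 0},
    {"translation": [0, 4.75, -2.2], "spin": 0, "jaw": 0}
  ]
}}

```text
time: 19.05
tool_pos: [0.4392, -0.0058, 0.038]
tool_rot: [3.14, -0.001, 0.276]
contact_force: [-0.3, -0.2, 0.6]
opening: 0.0005
grip_force: 0.0
```

Request:
{"name": "send_rows", "arguments": {
  "targets": [
    {"translation": [0, 0, 0], "spin": 0, "jaw": 0},
    {"translation": [0, 0, 0], "spin": 0, "jaw": 0},
    {"translation": [0, 0, 0.5], "spin": 0, "jaw": 0},
    {"translation": [0, 0, 0.9], "spin": 0, "jaw": 0},
    {"translation": [0, 0, 1.2], "spin": 0, "jaw": 0}
  ]
}}

```text
time: 19.55
tool_pos: [0.4379, -0.0039, 0.0251]
tool_rot: [-3.141, 0.001, 0.277]
contact_force: [0.2, -0.6, 0.6]
opening: 0.0003
grip_force: 0.0
```

Request:
{"name": "send_rows", "arguments": {
  "targets": [
    {"translation": [0, 0, 0.2], "spin": 0, "jaw": 0},
    {"translation": [0, 0, 0.4], "spin": 0, "jaw": 0},
    {"translation": [0, 0, 0.6], "spin": 0, "jaw": 0},
    {"translation": [0, 0, 0.8], "spin": 0, "jaw": 0},
    {"translation": [0, 0, 0.9], "spin": 0, "jaw": 0}
  ]
}}

```text
time: 20.05
tool_pos: [0.4383, -0.0042, 0.0167]
tool_rot: [-3.142, -0.0, 0.277]
contact_force: [-0.4, 0.6, 3.9]
opening: 0.0005
grip_force: 2.0
```

```bash
python3 -c "
from h import *
print(monitor.observe()['tool_pos'])
F=[]
for _ in range(5): read_camera('top');F.append(monitor.observe()['contact_force'])
print(np.mean(F,0))"
```

```text
[ 0.43831484 -0.00424072  0.01672149]
[-1.01679897  1.27397112  3.38253533]
```

Request:
{"name": "send_rows", "arguments": {
  "targets": [
    {"translation": [0, 0, 0.05], "spin": 0, "jaw": 0},
    {"translation": [0, 0, 0.1], "spin": 0, "jaw": 0},
    {"translation": [0, 0, 0.1], "spin": 0, "jaw": 0},
    {"translation": [0, 0, 0.1], "spin": 0, "jaw": 0},
    {"translation": [0, 0, 0.1], "spin": 0, "jaw": 0}
  ]
}}

```text
time: 20.8
tool_pos: [0.4383, -0.0043, 0.0157]
tool_rot: [-3.142, -0.0, 0.277]
contact_force: [-0.4, 2.5, 4.6]
opening: 0.0007
grip_force: 2.5
```

Request:
{"name": "send_rows", "arguments": {
  "targets": [
    {"translation": [0, 0, -0.6], "spin": 0, "jaw": 0},
    {"translation": [0, 0, -2], "spin": 0, "jaw": 0},
    {"translation": [0, 0, -6], "spin": 0, "jaw": 0},
    {"translation": [0, 0, -10], "spin": 0, "jaw": 0},
    {"translation": [0, 0, -14], "spin": 0, "jaw": 0}
  ]
}}

```text
time: 21.3
tool_pos: [0.438, -0.0046, 0.1573]
tool_rot: [3.141, 0.0, 0.277]
contact_force: [0.7, -1.4, -1.2]
opening: 0.0004
grip_force: 0.0
```

```bash
python3 lid.py
python3 - <<'E'
from h import *
p,d=read_camera('scene');c=p[120:300,200:420];cv2.imwrite('pics/s3.png',cv2.resize(c,None,fx=3,fy=3,interpolation=cv2.INTER_CUBIC)[...,::-1])
E
```

```text
lid slope 0.006027802997145028 z front 0.09878847564395149 z rear 0.09803500026930836 2590 [3.51925809 0.04504447 4.36842045]
```

View pics/s3.png

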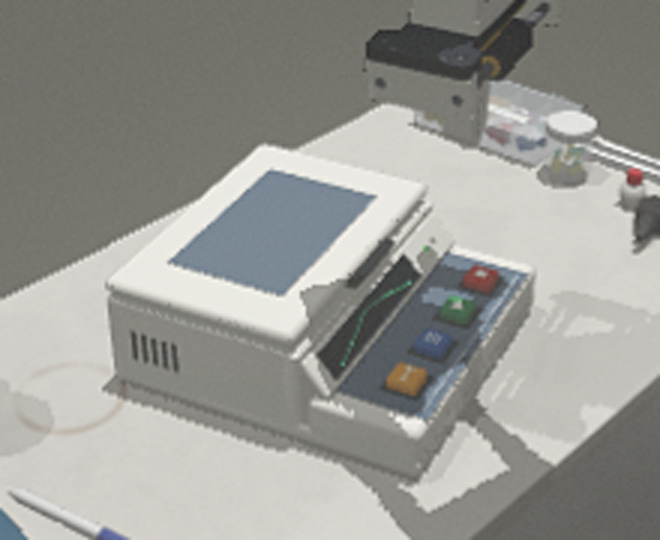

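The lid is shut flush, the keys are released (amber at crop (408,378), red at (480,278)), the analyser hasn't moved and the arm is clear.

```bash
python3 -c "
from cell import job
print(job.hand_in())"
```

```text
the job is handed in; nothing more can be done
None
```

I pushed the lid fully shut, then pressed and released the amber, blue and green keys in that order. The red key was never pressed, the analyser did not move, and I handed the job in at about 21 s with the arm clear.

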